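# Dock the valve pot and hold its bayonet plug turned

### The arm

A 6-joint arm with a two-finger parallel gripper is mounted at the origin on a cart in front of the work surface, level with it; the furniture and walls round the work are solid. World frame = base frame: x ahead of the robot, y to its left, z up, the work surface at z = 0. Lengths are in m, angles in rad, forces in N, time in s.
With the tool pointing down it reaches from about 0.275 to 0.85 m from the base axis. Payload 19 kg.
Tool frame: the origin (TCP) lies at the very end of the fingers, on their centre line; the grasp point (between the pads) lies 19 mm behind it; z points along the fingers, y is the line along which they close (so a half turn about z gives the same grasp; the last joint's range is limited). The gripper opens to 85 mm and grips with 20 to 120 N. Pads are 22 mm wide; open, the fingers measure 114 mm over their backs; the gripper's body (76 mm by 85 mm) begins 54 mm behind the grasp point. The pads swing forward as they close: fully open they stand 13 mm farther back than shut.
Start: joints at [1.024, 0.15, 1.437, -0, 1.554, -0.134], TCP at [0.231, 0.527, 0.231] pointing down, gripper open.
Joint ranges: [-2.8, 2.8], [-0.68, 2.1], [0.12, 2.68], [-1.39, 4.53], [0.16, 2.79], [-2.81, 2.81]. Speed limits (rad/s): [1.89, 1.89, 2.22, 3.01, 3.01, 3.01].

### API

Orientations are given as a 3x3 rotation matrix whose columns are the frame's x, y, z axes.
In Python, from bench import env gives the robot as it stands.
- The arm moves only by the shell command python3 -m inch 'ROWS' [FORCE]. ROWS is a JSON object of lists of equal length, an entry for each row: "grip": the opening, from 0 (shut) to 1 (fully open); "delta_pos": the shift along the world's x, y, z in mm, a list of three; "turn": the turn about the world's z in rad. A call has 1 to 20 rows; each row is the pose to reach, as a shift and turn from the pose commanded when the call began; what a row does not reach only later rows make up. A row lasts 1/12 s, in which the tool goes at most 41.7 mm and 7.16 degrees, less where a joint would pass 70% of its speed; a pose out of reach is approached as far as the arm can. A call with a gripper value outside its range is refused whole. The fingers move at their own pace and stop on an object; FORCE is the grip in N (left out, the last holds). Time passes only in rows, so rows that repeat a pose let the fingers close. It gives the time, the measured TCP pose, the force, the opening and the grip force at its end, in the units of the state.
- env.sense(): the state, without advancing time (a new reading comes with each control period).
- env.read_camera(name): name is "side" or "top" or "wrist"; returns a dict with "pixels" (384x512x3 uint8, red, green, blue), "depth" (384x512 float32, m along the optical axis (not along the pixel's ray), 0 where there is no reading), "camera_matrix" (3x3 intrinsics, pixels), "dist_coeffs" ([k1, k2, p1, p2, k3] as OpenCV has them; the pictures are not rectified), "R" (3x3) and "t" (3): a world point X has camera coordinates R X + t. Camera axes: x right, y down, z forward; pixel columns grow to the right and rows downward; lengths in m; the calibration is good to about 2 mm. A picture is of the moment at which its call begins.
- env.job_done(): hands the job in; it is judged then, once.
Trained networks look in a picture, given as the dict that the camera call returned (one of the last four; its "shot" number tells which), for a name from the list of things; names that differ only in an ending like _2 or _b are one class to them, and where a whole thing is asked for, a point or a joint stands for the part that bears it (a point fixed in the world has none). Each returns a list of dicts, best first, with "score" (0 to 1); they miss things now and then, are a little off and sometimes report something else, mostly with a low value. They report only what shows in the picture. A call takes as long as a camera call. They do not tell look-alikes from the thing itself.
- env.boxes_of(picture, thing): "at" ([x, y, z] in m, in the coordinates of the camera as it stood for that picture, good to about 4 mm: the middle of the surface that is visible of it).
- env.place_of(picture, thing): "at" ([x, y, z] in m, in the coordinates of the camera as it stood for that picture, good to about 4 mm: a listed point, or the origin of a listed thing).
The state is a dict: "time_s": time; "joints": joint angles; "qd": joint speeds; "joint_efforts": joint torques, N m; "position": TCP position; "ee_rot": TCP orientation; "force": force on the tool from outside, world axes, zero at the start; "moment": the same for the moment, N m; "finger_gap": opening from 0.0 (shut) to 1.0 (fully open); "gripper_force": force on a finger pad.
Only numpy, scipy, OpenCV 4.12 (cv2) and the standard library are available. Lean on these libraries where they do the work, as an engineer would, in place of code of your own. Each camera call takes 0.05 s, during which the arm holds its last target. There are 200 camera calls.

### The job

Slide the valve pot along the bench, without lifting or tipping it, off its taped mark and fully into the dock between the two rails until it meets the end stop. Then take the bayonet plug by its wing, push it down into the mouth of the pot against the spring and turn it a quarter turn clockwise (seen from above) with its lugs under the top. A spring turns the plug back if it is let go, so finish while still gripping the plug, down and turned, and leave everything else on the bench where it is.

Things in the scene. Friction and masses are not known exactly. Their poses are not given: they have to be found in the camera images.
- pot: Valve pot, loose, 0.8 kg: aluminium foot 84 (x) x 100 (y) x 10 mm high, on it a grey square housing 58 x 58 mm with a dark top at 70 mm height; grip it across the housing, 15 to 70 mm up. In the top is the bayonet mouth (see pot_mouth). Origin: centre of the underside, z up. Half a turn makes no difference.
- pot_mouth (a point): Centre of the mouth on the pot's top face, 70 mm above its underside. The mouth is a round hole of 34 mm diameter with two notches, 14 mm wide, one each way along the pot's x, reaching 23.5 mm from the centre. The top is 8 mm thick, hollow beneath.
- dock: Dock, fixed: two aluminium rails 12 mm high along its y, 89 mm apart inside, flared mouth at the +y end (flares end 77 mm from the origin), end stop at the -y end (face 52 mm from the origin). No floor: the pot slides on the bench; the 84 mm width of its foot goes between the rails. Origin on the bench between the rails, where the docked pot's centre belongs; z up.
- dock_seat (a point): The point on the bench where the centre of the docked pot's underside belongs; axes as the dock's: pot's x along dock's x, pot enters moving along -y. At the end stop the pot's centre is at y = -2 mm.
- mark: Flat black tape outline 110 x 126 mm on the bench round the place where the pot stands at the start. Has no height to speak of.
- plug: Bayonet plug, loose, 0.12 kg, standing on its steel nose, 68 mm tall. Origin: centre of underside, z up. Nose 30 mm diameter, 24 long; two lugs, one each way along x, near the bottom, 10 wide, 1 to 10 mm up, reaching 21.5 mm from the axis; black flange 52 mm diameter 24 to 29 mm up; wing handle in line with the lugs: 42 mm (x) x 12 mm (y), 32 to 68 mm up. Half a turn makes no difference.
- plug_wing (a point): Point on the plug's axis in the wing, 53 mm above the plug's underside: height at which to grip.
- pot_push (a joint): How far (m) the sprung disc in the mouth is pushed down; at 0 it lies 14 mm below the top face. Lugs enter the notches with plug's x along pot's x; the plug's underside pushes the disc. From 4 mm the lugs are clear below the top and the plug can turn; at 10 mm the flange meets the top. Spring: 4 N at 0, 10 N at 10 mm.
- pot_twist (a joint): How far (rad) that disc is turned clockwise seen from above; 0 at rest. Small dogs on it take the lugs along with about 0.1 rad of play. A return spring resists: 0.1 N m at a quarter turn; stop at 1.6 rad.
- step_slab: Bystander: white stepped slab 112 x 53 x 11 mm, loose. Leave alone.
- key_hex: Bystander: black hex key 125 mm long, loose. Leave alone.
- brush: Bystander: small wooden brush 160 mm long, loose. Leave alone.
Mind the look-alikes: they are no part of the job. What is shaped like the plug but brown, red or yellow is not meant.

How it is judged:
By the outcome, as a careful person would: the job done as asked, in the order asked, and still so for the second after the job is handed in, while the arm keeps its last pose, push and grip.
It also fails if it takes over 64 s, if anything falls off the work surface, if the arm or the gripper's body presses on something with over 40 N, if the wrist force passes 120 N, or if a joint passes its speed limit or range.

## Working session

There is one attempt and no reset: what is moved stays moved. The work goes in short steps, Python scripts to look and compute and a shell command to move; the robot and the scene stay as the last step left them, time stands still between calls to the robot, and variables do not carry over. Pictures are saved under pics/ and viewed, at most 12 in all, crops included, and the job is handed in when it is done.

```bash
mkdir -p pics; cat > h.py <<'E'
from bench import env
import numpy as np, cv2
def world(p,c): return p["R"].T@(np.array(c)-p["t"])
def pix(p,X):
    r,_=cv2.Rodrigues(p["R"]); return cv2.projectPoints(np.array([X],float),r,p["t"],p["camera_matrix"],np.array(p["dist_coeffs"],float))[0].ravel()
def look(cam,names,fn="place_of",n=5,mins=0.2):
    p=env.read_camera(cam)
    for nm in names:
        for d in getattr(env,fn)(p,nm)[:n]:
            if d["score"]<mins: continue
            w=world(p,d["at"]); print(cam,nm,round(d["score"],2),(w*1000).round(0),pix(p,w).round(0))
    return p
def cloud(p):
    """world xyz per pixel (384x512x3)"""
    h,w=p["depth"].shape; u,v=np.meshgrid(np.arange(w),np.arange(h))
    q=cv2.undistortPoints(np.stack([u,v],-1).reshape(-1,1,2).astype(float),p["camera_matrix"],np.array(p["dist_coeffs"],float)).reshape(h,w,2)
    z=p["depth"].astype(float); c=np.dstack([q[...,0]*z,q[...,1]*z,z])
    X=(c-p["t"])@p["R"]; X[z==0]=np.nan; return X
def save(p,f,crop=None,s=1):
    im=p["pixels"][...,::-1]
    if crop: a,b,c,d=crop; im=im[b:d,a:c]
    cv2.imwrite("pics/"+f,cv2.resize(im,None,fx=s,fy=s,interpolation=cv2.INTER_CUBIC))
E
python3 - <<'E'
from h import *
N=["pot","pot_mouth","dock_seat","mark","plug","plug_wing"]
ps=[look(c,N) for c in ("top","side")]
im=np.vstack([p["pixels"] for p in ps])
for p,f in zip(ps,("top.png","side.png")): save(p,f,s=1.5)
s=env.sense(); print(s["position"],s["ee_rot"],s["time_s"])
E
```

```text
top pot 0.92 [516. 127.   0.] [265. 209.]
top pot_mouth 0.62 [514. 123.  66.] [267. 205.]
top plug 0.84 [571. 376.  -0.] [174. 184.]
top plug 0.81 [500. 428.   1.] [153. 209.]
top plug 0.68 [567. 265.  -0.] [215. 188.]
top plug 0.62 [487. 333.   0.] [187. 216.]
top plug_wing 0.8 [486. 335.  57.] [183. 213.]
top plug_wing 0.79 [568. 268.  55.] [212. 182.]
top plug_wing 0.71 [578. 383.  55.] [168. 177.]
top plug_wing 0.59 [504. 431.  57.] [146. 204.]
side pot 0.56 [510. 128.   2.] [258. 234.]
side pot_mouth 0.72 [513. 130.  73.] [257. 206.]
side dock_seat 0.72 [ 484. -197.    2.] [385. 219.]
side mark 0.56 [517. 128.   3.] [257. 232.]
side mark 0.39 [512. 132.  72.] [256. 207.]
side mark 0.24 [700. -29.   3.] [289. 192.]
side plug 0.8 [486. 336.   1.] [166. 256.]
side plug 0.74 [573. 378.   3.] [143. 237.]
side plug 0.69 [506. 431.  -1.] [118. 259.]
side plug 0.66 [571. 268.   2.] [192. 231.]
side plug_wing 0.78 [573. 267.  54.] [191. 210.]
side plug_wing 0.67 [576. 375.  59.] [141. 214.]
side plug_wing 0.65 [500. 434.  56.] [113. 237.]
side plug_wing 0.58 [485. 332.  54.] [166. 234.]
[0.2306611  0.52667666 0.23130224] [[-9.16023849e-01  4.01123806e-01 -2.32965855e-05]
 [ 4.01123807e-01  9.16023848e-01 -4.41241996e-05]
 [ 3.64096094e-06 -4.97636342e-05 -9.99999999e-01]] 0.7
```

View pics/top.png

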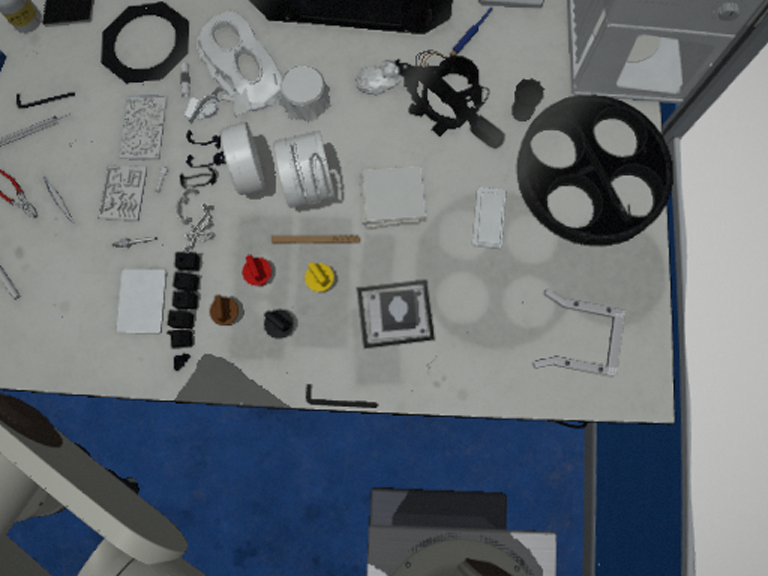

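View pics/side.png

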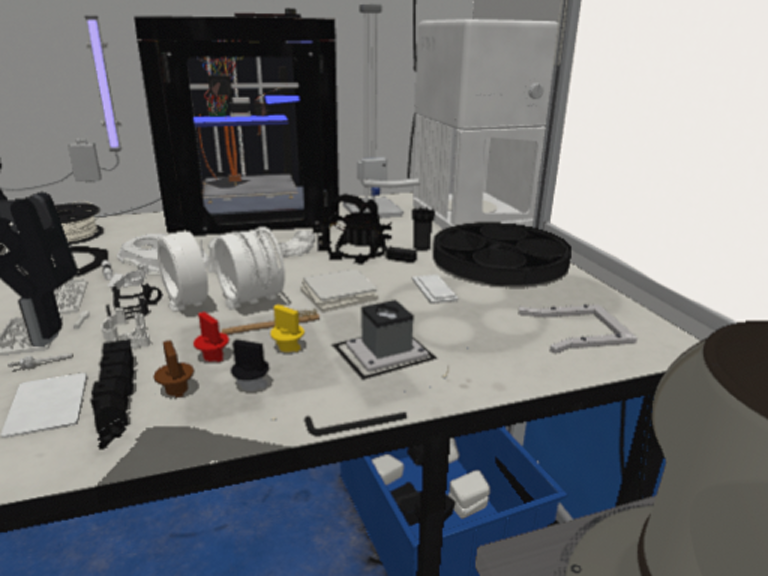

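The top picture (1.5x) shows these plug-like things: brown (225,310), red (257,270), yellow (320,276) and black (279,322). Black is the real plug. The pot stands on its mark at (397,313), and the dock's rails run around (590,335), open to the left (+y).

```bash
python3 - <<'E'
from h import *
p=look("top",["dock","plug_wing"],mins=.1); q=look("side",["dock"],mins=.1)
save(p,"crop.png",(100,150,460,270),2.2)
for n,pp in (("top",p),("side",q)):
    X=cloud(pp)
    def sel(c,r,z0,z1):
        m=(np.hypot(X[...,0]-c[0],X[...,1]-c[1])<r)&(X[...,2]>z0)&(X[...,2]<z1); return X[m]
    for nm,c,r,z0,z1 in (("pottop",(.515,.127),.06,.055,.09),("wing",(.486,.333),.045,.05,.085),("rails",(.48,-.2),.12,.006,.03),("bench",(.5,0),.05,-.02,.02)):
        s=sel(c,r,z0,z1)
        if len(s)<5: print(n,nm,len(s)); continue
        (cx,cy),(w,h),a=cv2.minAreaRect((s[:,:2]*1000).astype(np.float32))
        print(n,nm,len(s),"c",round(cx),round(cy),"wh",round(w),round(h),"ang",round(a,1),"z med/95",(np.percentile(s[:,2],[50,95])*1000).round(1),"mean",(s.mean(0)*1000).round(1))
    if n=="top":
        s=sel((.48,-.2),.12,.006,.03)
        np.save("rails.npy",s)
        # rails as two lines: print binned by y
        for y in np.arange(-.29,-.1,.015):
            t=s[abs(s[:,1]-y)<.0075]
            if len(t): print(round(y*1000),len(t),(np.sort(t[:,0])*1000).round(0)[[0,len(t)//4,len(t)//2,3*len(t)//4,-1]])
E
```

```text
top plug_wing 0.68 [486. 335.  56.] [183. 212.]
top plug_wing 0.56 [577. 382.  54.] [168. 177.]
top plug_wing 0.53 [568. 266.  55.] [212. 183.]
top plug_wing 0.53 [502. 432.  56.] [146. 205.]
side dock 0.7 [ 489. -199.    2.] [385. 219.]
side dock 0.58 [484. 334.  53.] [165. 234.]
top pottop 515 c 514 129 wh 60 58 ang 7.2 z med/95 [69.8 74.1] mean [513.7 129.3  67.2]
top wing 85 c 484 332 wh 42 12 ang 55.4 z med/95 [68.5 71.3] mean [482.7 330.8  67.4]
top rails 975 c 483 -190 wh 215 216 ang 19.7 z med/95 [12.1 16.2] mean [ 486.  -212.2   11.9]
top bench 1099 c 500 0 wh 97 99 ang 3.3 z med/95 [1.  4.8] mean [4.996e+02 2.000e-01 1.000e+00]
-290 1 [492. 492. 492. 492. 492.]
-275 50 [401. 505. 520. 531. 565.]
-260 226 [405. 460. 487. 514. 574.]
-245 121 [421. 436. 455. 528. 561.]
-230 78 [397. 430. 522. 537. 590.]
-215 80 [394. 433. 532. 542. 570.]
-200 74 [403. 434. 442. 541. 566.]
-185 79 [372. 436. 490. 543. 569.]
-170 73 [430. 438. 446. 545. 590.]
-155 81 [379. 440. 449. 553. 579.]
-140 60 [378. 440. 507. 563. 572.]
-125 33 [385. 434. 437. 442. 562.]
-110 10 [431. 434. 439. 525. 544.]
side pottop 516 c 512 130 wh 60 60 ang 6.1 z med/95 [67.8 70.8] mean [507.1 131.5  65.5]
side wing 196 c 481 335 wh 40 14 ang 58.9 z med/95 [61.9 68.4] mean [478.2 334.1  61.1]
side rails 691 c 488 -195 wh 150 141 ang 81.5 z med/95 [11.1 13.8] mean [ 478.6 -206.3   10.7]
side bench 712 c 500 0 wh 97 98 ang 86.3 z med/95 [-0.1  1. ] mean [ 4.982e+02  4.000e-01 -1.000e-01]
```

View pics/crop.png

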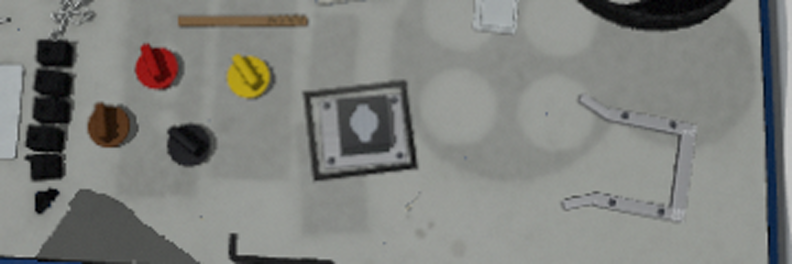

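The crop shows the black plug at (190,145), with its wing running from upper left to lower right, about 57° from x. The pot's notches point up and down in the image, giving a yaw of about +6°. The dock is yawed about -10°. I'll go above the pot and look with the wrist camera.

```bash
python3 -m inch '{"grip":[1,1,1,1,1,1,1,1,1,1,1,1,1,1,1],"delta_pos":[[282,-399,10],[282,-399,10],[282,-399,10],[282,-399,10],[282,-399,10],[282,-399,10],[282,-399,10],[282,-399,10],[282,-399,10],[282,-399,10],[282,-399,10],[282,-399,10],[282,-399,10],[282,-399,10],[282,-399,10]],"turn":[-1.054,-1.054,-1.054,-1.054,-1.054,-1.054,-1.054,-1.054,-1.054,-1.054,-1.054,-1.054,-1.054,-1.054,-1.054]}'
cat >> h.py <<'E'
def rect(X,c,r,z0,z1):
    m=(np.hypot(X[...,0]-c[0],X[...,1]-c[1])<r)&(X[...,2]>z0)&(X[...,2]<z1)
    m=cv2.morphologyEx(m.astype(np.uint8),cv2.MORPH_OPEN,np.ones((3,3)))>0
    s=X[m]
    if len(s)<5: return len(s)
    (cx,cy),(w,h),a=cv2.minAreaRect((s[:,:2]*1000).astype(np.float32))
    return len(s),"c",round(cx,1),round(cy,1),"wh",round(w,1),round(h,1),"ang",round(a,1),"z50/5/95",(np.percentile(s[:,2],[50,5,95])*1000).round(1),"mean",(s.mean(0)*1000).round(1)
E
python3 - <<'E'
from h import *
p=look("wrist",["pot","pot_mouth","dock_seat"]); X=cloud(p)
print(-p["R"].T@p["t"],p["R"][2])
print(rect(X,(.513,.129),.06,.06,.08)); print(rect(X,(.513,.129),.075,.004,.02))
save(p,"w1.png")
E
```

```text
time_s: 2.2
position: [0.5125, 0.1279, 0.2412]
ee_rot: [[-0.103, 0.995, -0.0], [0.995, 0.103, 0.0], [0.0, -0.0, -1.0]]
force: [-0.2, 0.5, -0.5]
finger_gap: 1.001
gripper_force: 0.0
wrist pot 0.78 [516. 126.   3.] [260. 163.]
wrist pot_mouth 0.88 [516. 126.  67.] [261. 174.]
[0.5045925  0.20488989 0.38287913] [ 0.02976473 -0.299726   -0.9535609 ]
(1700, 'c', 513.1, 128.3, 'wh', 58.1, 58.2, 'ang', 7.5, 'z50/5/95', array([68.9, 66.3, 70.1]), 'mean', array([513.3, 129.5,  68.6]))
(1570, 'c', 512.8, 128.8, 'wh', 83.7, 99.0, 'ang', 7.5, 'z50/5/95', array([ 8.9,  7. , 12. ]), 'mean', array([510.2, 151. ,   9.1]))
```

View pics/w1.png

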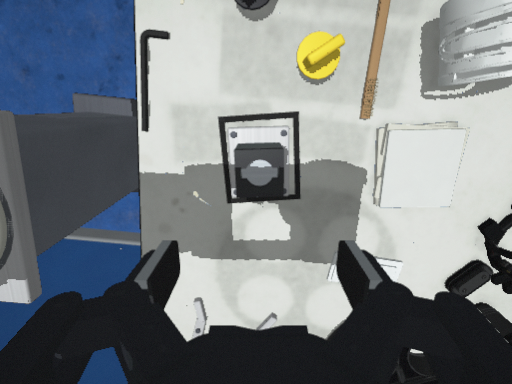

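The wrist view shows the pot at (260,165) inside its mark. The cloud puts it at (513,128.5) mm with a yaw of 7.5°. Next I'll measure the dock the same way.

```bash
python3 -m inch '{"grip":[1,1,1,1,1,1,1,1,1,1,1,1],"delta_pos":[[-28,-300,20],[-28,-300,20],[-28,-300,20],[-28,-300,20],[-28,-300,20],[-28,-300,20],[-28,-300,20],[-28,-300,20],[-28,-300,20],[-28,-300,20],[-28,-300,20],[-28,-300,20]],"turn":[-0.28,-0.28,-0.28,-0.28,-0.28,-0.28,-0.28,-0.28,-0.28,-0.28,-0.28,-0.28]}'
python3 - <<'E'
from h import *
p=look("wrist",["dock","dock_seat"]); X=cloud(p); save(p,"w2.png")
m=(np.hypot(X[...,0]-.483,X[...,1]+.197)<.13)&(X[...,2]>.007)&(X[...,2]<.02)
m=cv2.morphologyEx(m.astype(np.uint8),cv2.MORPH_OPEN,np.ones((2,2)))>0
s=X[m]*1000; print(len(s),np.percentile(s[:,2],[5,50,95]))
best=None
for a in np.arange(-16,-4,.25):
    t=np.radians(a); u=s[:,0]*np.cos(t)+s[:,1]*np.sin(t)
    v=-s[:,0]*np.sin(t)+s[:,1]*np.cos(t)
    h=np.histogram(u,np.arange(u.min(),u.max(),1.5))[0]; k=(h.astype(float)**2).sum()
    if best is None or k>best[0]: best=(k,a,u,v)
k,a,u,v=best; print("yaw",a)
for n,x in(("u",u),("v",v)):
    h,e=np.histogram(x,np.arange(x.min(),x.max(),2)); print(n,[(round(b),int(c)) for b,c in zip(e,h)])
np.save("uv.npy",np.c_[u,v])
E
```

```text
time_s: 3.4
position: [0.4849, -0.1709, 0.2613]
ee_rot: [[0.173, 0.985, 0.0], [0.985, -0.173, 0.0], [0.0, 0.0, -1.0]]
force: [-0.0, 0.5, 0.2]
finger_gap: 1.002
gripper_force: 0.0
2581 [nan nan nan]Traceback (most recent call last):
  File "<stdin>", line 10, in <module>
ValueError: arange: cannot compute length
```

View pics/w2.png

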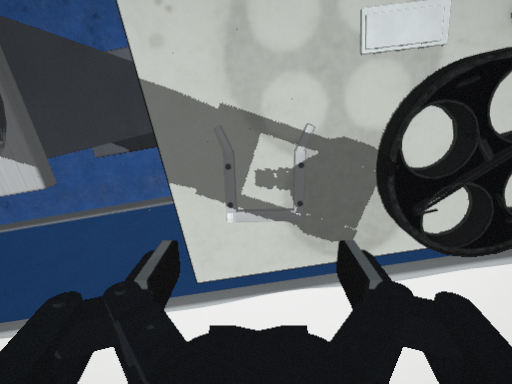

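The wrist view shows the rails at (232,185) and (300,170), the end stop at (262,214) and the flares at the top. The morphology step let NaN pixels through, so I'll fit again.

```bash
python3 - <<'E'
from h import *
p=look("wrist",["dock","dock_seat"],mins=.05); X=cloud(p)
m=(np.hypot(X[...,0]-.483,X[...,1]+.197)<.11)&(X[...,2]>.007)&(X[...,2]<.02)
s=X[m]*1000; print(len(s),np.percentile(s[:,2],[5,50,95]))
best=None
for a in np.arange(-16,-4,.25):
    t=np.radians(a); u=s[:,0]*np.cos(t)+s[:,1]*np.sin(t)
    v=-s[:,0]*np.sin(t)+s[:,1]*np.cos(t)
    h=np.histogram(u,np.arange(u.min(),u.max(),1.5))[0]; k=(h.astype(float)**2).sum()
    if best is None or k>best[0]: best=(k,a,u,v)
k,a,u,v=best; print("yaw",a)
mid=(v>np.percentile(v,2)+30)&(v<np.percentile(v,2)+75)
h,e=np.histogram(u[mid],np.arange(u.min(),u.max(),2)); print("u",[(round(b),int(c)) for b,c in zip(e,h) if c])
mm=(abs(u-np.median(u[mid]))<90); c0=(np.percentile(u[mid],3)+np.percentile(u[mid],97))/2
mm=abs(u-c0)<30
h,e=np.histogram(v[mm],np.arange(v.min(),v.max(),2)); print("v",[(round(b),int(c)) for b,c in zip(e,h) if c], "c0",c0)
E
```

```text
2597 [ 9.10391519 10.79763491 12.63993929]
yaw -9.0
u [(453, 18), (455, 33), (457, 34), (459, 44), (461, 38), (463, 33), (465, 41), (467, 39), (469, 26), (557, 1), (559, 39), (561, 43), (563, 33), (565, 41), (567, 41), (569, 35), (571, 38), (573, 31), (575, 1)]
v [(-190, 32), (-188, 44), (-186, 39), (-184, 48), (-182, 46), (-180, 46), (-178, 49), (-176, 34), (-174, 73), (-172, 13)] c0 513.9426906816954
```

Dock fit: yaw -9°, origin (489.5,-199) mm, and docked pot centre (489.2,-201). Now I'll grip the pot across its x faces.

```bash
python3 -m inch '{"grip":[1,1,1,1,1,1,1,1,1,1,1,1,1,1,1,1,1,1,1],"delta_pos":[[28,300,0],[28,300,0],[28,300,0],[28,300,0],[28,300,0],[28,300,0],[28,300,0],[28,300,0],[28,300,0],[28,300,-40],[28,300,-80],[28,300,-120],[28,300,-160],[28,300,-190],[28,300,-215],[28,300,-230],[28,300,-236],[28,300,-236],[28,300,-236]],"turn":[0.305,0.305,0.305,0.305,0.305,0.305,0.305,0.305,0.305,0.305,0.305,0.305,0.305,0.305,0.305,0.305,0.305,0.305,0.305]}'
python3 -m inch '{"grip":[0.8,0.7,0.6,0.5,0.5,0.5,0.5,0.5],"delta_pos":[[0,0,0],[0,0,0],[0,0,0],[0,0,0],[0,0,0],[0,0,0],[0,0,0],[0,0,0]],"turn":[0,0,0,0,0,0,0,0]}' 50
```

```text
time_s: 5.28
position: [0.5131, 0.1272, 0.0261]
ee_rot: [[-0.128, 0.992, 0.001], [0.992, 0.128, -0.0], [-0.0, 0.001, -1.0]]
force: [0.6, 0.2, 0.5]
finger_gap: 1.002
gripper_force: 0.0
time_s: 5.95
position: [0.5135, 0.1277, 0.0268]
ee_rot: [[-0.129, 0.992, 0.002], [0.992, 0.129, 0.0], [-0.0, 0.002, -1.0]]
force: [-1.6, -0.6, 9.4]
finger_gap: 0.685
gripper_force: 51.1
```

```bash
python3 -m inch '{"grip":[0.5,0.5,0.5,0.5,0.5,0.5,0.5,0.5,0.5,0.5,0.5,0.5,0.5,0.5],"delta_pos":[[0,-8,0],[0,-20,0],[0,-36,0],[0,-52,0],[0,-68,0],[-1,-84,0],[-1,-100,0],[-1,-116,0],[-1,-132,0],[-2,-148,0],[-2,-164,0],[-2,-180,0],[-2,-189,0],[-2,-189,0]],"turn":[-0.02,-0.04,-0.06,-0.08,-0.1,-0.13,-0.15,-0.18,-0.21,-0.23,-0.25,-0.27,-0.288,-0.288]}'
python3 - <<'E'
from h import *
s=env.sense(); print(s["position"],s["force"])
for c in("top","side"):
    p=look(c,["pot","pot_mouth"]); X=cloud(p)
    print(rect(X,(.511,-.061),.07,.004,.03))
E
```

```text
time_s: 7.12
position: [0.5117, -0.0631, 0.0268]
ee_rot: [[0.161, 0.987, 0.003], [0.987, -0.161, -0.001], [-0.001, 0.003, -1.0]]
force: [-0.1, -8.4, 8.6]
finger_gap: 0.684
gripper_force: 52.9
[ 0.51166399 -0.06305468  0.02681365] [-0.09440257 -8.4428859   8.56473688]
top pot 0.46 [512. -65.   0.] [337. 213.]
top pot_mouth 0.68 [514. -65.  64.] [341. 209.]
(55, 'c', 482.1, -101.7, 'wh', 18.7, 29.6, 'ang', 45.8, 'z50/5/95', array([11.4,  6.6, 16.1]), 'mean', array([482.5, -99.9,  11.5]))
0
```

```bash
python3 -m inch '{"grip":[0.5,0.5,0.5,0.5,0.5,0.5,0.5,0.5,0.5,0.5,0.5,0.5],"delta_pos":[[-2,-10,0],[-4,-22,0],[-6,-34,0],[-8,-46,0],[-10,-58,0],[-12,-70,0],[-14,-82,0],[-16,-94,0],[-18,-106,0],[-20,-118,0],[-22,-130,0],[-22,-135,0]],"turn":[0,0,0,0,0,0,0,0,0,0,0,0]}'
python3 -m inch '{"grip":[0.5,0.5,0.5,0.5,0.5],"delta_pos":[[0,-2,0],[-1,-4,0],[-1,-6,0],[-1,-8,0],[-1,-8,0]],"turn":[0,0,0,0,0]}'
```

```text
time_s: 8.42
position: [0.4893, -0.197, 0.0268]
ee_rot: [[0.159, 0.987, 0.002], [0.987, -0.159, -0.0], [0.0, 0.002, -1.0]]
force: [0.2, 12.2, 13.4]
finger_gap: 0.683
gripper_force: 53.6
time_s: 8.83
position: [0.4884, -0.2023, 0.0272]
ee_rot: [[0.158, 0.987, 0.002], [0.987, -0.158, 0.003], [0.004, 0.001, -1.0]]
force: [-3.2, 29.3, 24.6]
finger_gap: 0.684
gripper_force: 52.8
```

The stop was met, with 29 N along y. I'll ease off, open the fingers, rise and look.

```bash
python3 -m inch '{"grip":[0.5,0.75,0.85,1,1,1,1,1,1,1,1,1,1,1],"delta_pos":[[0,2,0],[0,2,0],[0,2,0],[0,2,0],[0,2,0],[0,2,0],[0,2,10],[0,2,50],[0,2,90],[0,2,130],[0,2,170],[0,2,210],[0,2,230],[0,2,230]],"turn":[0,0,0,0,0,0,0,0,0,0,0,0,0,0]}'
python3 - <<'E'
from h import *
p=look("wrist",["pot","pot_mouth","dock_seat"]); X=cloud(p); save(p,"w3.png",(170,90,350,240),3)
print(rect(X,(.489,-.201),.06,.06,.08))
# mouth centre: hole pixels deeper than top
m=(np.hypot(X[...,0]-.489,X[...,1]+.201)<.026)&(X[...,2]<.062)&(X[...,2]>.03)
s=X[m]*1000; print("hole",len(s),s.mean(0),cv2.minAreaRect(s[:,:2].astype(np.float32)) if len(s) else 0)
q=look("top",["plug_wing","pot_mouth"])
for c in (q,):
  print(rect(cloud(c),(.489,-.201),.06,.06,.08))
E
```

```text
time_s: 10.0
position: [0.4886, -0.2029, 0.2614]
ee_rot: [[0.158, 0.987, 0.007], [0.987, -0.158, -0.004], [-0.003, 0.007, -1.0]]
force: [-0.1, -0.5, 0.8]
finger_gap: 1.001
gripper_force: 0.0
wrist pot 0.86 [ 489. -202.    2.] [257. 158.]
wrist pot_mouth 0.8 [ 492. -204.   68.] [260. 169.]
(1505, 'c', 487.6, -200.4, 'wh', 58.2, 57.9, 'ang', 80.9, 'z50/5/95', array([68.9, 67.4, 70.1]), 'mean', array([ 487.8, -199.6,   68.7]))
hole 611 [ 487.41253761 -202.40806599   54.9855711 ] ((487.507568359375, -202.1895751953125), (42.85449981689453, 33.35835647583008), 23.622772216796875)
top plug_wing 0.76 [569. 268.  55.] [211. 182.]
top plug_wing 0.68 [486. 334.  53.] [184. 213.]
top plug_wing 0.65 [578. 380.  59.] [169. 176.]
top pot_mouth 0.76 [ 490. -205.   66.] [396. 220.]
(215, 'c', 489.3, -190.6, 'wh', 40.3, 60.0, 'ang', 78.6, 'z50/5/95', array([70.5, 62.9, 74.3]), 'mean', array([ 492. , -182.6,   69.9]))
```

View pics/w3.png

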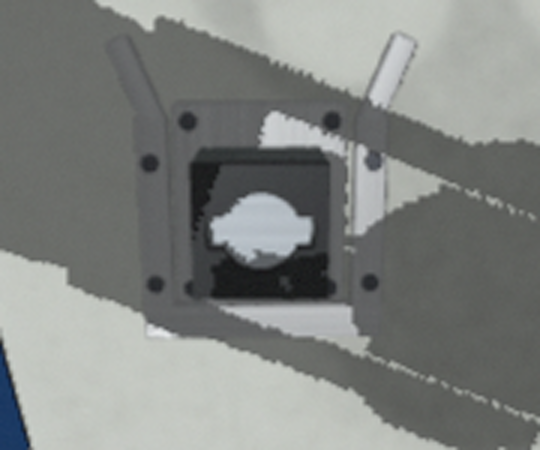

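The pot sits in the dock against the end stop, with its mouth at (261,230) in the crop and the notches along the dock's x. Next is the plug.

```bash
python3 -m inch '{"grip":[1,1,1,1,1,1,1,1,1,1,1,1,1,1,1,1,1,1,1,1],"delta_pos":[[-4,536,0],[-4,536,0],[-4,536,0],[-4,536,0],[-4,536,0],[-4,536,0],[-4,536,0],[-4,536,0],[-4,536,0],[-4,536,0],[-4,536,0],[-4,536,0],[-4,536,0],[-4,536,0],[-4,536,0],[-4,536,0],[-4,536,0],[-4,536,0],[-4,536,0],[-4,536,0]],"turn":[0.12,0.24,0.36,0.48,0.6,0.72,0.84,0.96,1.08,1.2,1.32,1.44,1.56,1.68,1.8,1.92,2.04,2.16,2.28,2.4]}'
python3 -m inch '{"grip":[1,1,1,1],"delta_pos":[[0,0,0],[0,0,0],[0,0,0],[0,0,0]],"turn":[0.12,0.24,0.32,0.32]}'
python3 - <<'E'
from h import *
s=env.sense(); print(s["joints"])
p=look("wrist",["plug","plug_wing"]); X=cloud(p); save(p,"w4.png")
print("wing",rect(X,(.484,.333),.03,.055,.08)); print("wing2",rect(X,(.484,.333),.03,.04,.08)); print("flange",rect(X,(.484,.333),.04,.02,.036))
E
```

```text
time_s: 12.02
position: [0.4835, 0.3336, 0.2545]
ee_rot: [[-0.78, -0.626, -0.001], [-0.626, 0.78, -0.001], [0.001, 0.0, -1.0]]
force: [0.6, 0.5, 0.6]
finger_gap: 1.0
gripper_force: 0.0
time_s: 12.35
position: [0.4835, 0.3336, 0.2546]
ee_rot: [[-0.545, -0.838, -0.001], [-0.838, 0.545, -0.001], [0.001, 0.001, -1.0]]
force: [0.2, -0.1, -0.6]
finger_gap: 0.999
gripper_force: 0.0
[ 4.72840470e-01  1.70869298e-01  1.36732895e+00 -8.03521764e-05
  1.60461051e+00 -2.09236144e+00]
wrist plug 0.9 [575. 381.  -4.] [225. 215.]
wrist plug 0.78 [484. 336.  -3.] [258. 161.]
wrist plug 0.71 [573. 268.   1.] [182. 155.]
wrist plug 0.63 [501. 429.   2.] [281. 216.]
wrist plug_wing 0.83 [484. 332.  53.] [256. 167.]
wrist plug_wing 0.71 [566. 267.  52.] [175. 159.]
wrist plug_wing 0.63 [499. 432.  49.] [287. 231.]
wrist plug_wing 0.58 [577. 378.  53.] [218. 230.]
wing (316, 'c', 483.5, 332.4, 'wh', 41.5, 11.9, 'ang', 54.9, 'z50/5/95', array([66.4, 63.8, 67.9]), 'mean', array([483.2, 331.8,  66.2]))
wing2 (333, 'c', 483.5, 332.4, 'wh', 41.6, 11.9, 'ang', 54.9, 'z50/5/95', array([66.4, 57.6, 67.8]), 'mean', array([482.6, 331. ,  65.3]))
flange (758, 'c', 482.8, 331.7, 'wh', 47.7, 50.0, 'ang', 56.5, 'z50/5/95', array([27.9, 26.6, 33. ]), 'mean', array([482.6, 330.8,  28.2]))
```

View pics/w4.png

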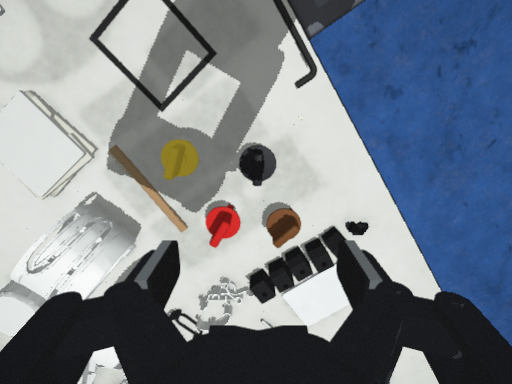

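The black plug is at (257,163): its wing centre is (483.5,332.4) mm at 55°, top at 67 mm, clear of its neighbours. I'll descend and grip it.

```bash
python3 -m inch '{"grip":[0.6,0.6,0.6,0.6,0.6,0.6,0.6,0.6,0.6,0.6,0.6],"delta_pos":[[0,-1,-40],[0,-1,-80],[0,-1,-120],[0,-1,-150],[0,-1,-175],[0,-1,-195],[0,-1,-210],[0,-1,-216],[0,-1,-219],[0,-1,-219],[0,-1,-219]],"turn":[-0.035,-0.035,-0.035,-0.035,-0.035,-0.035,-0.035,-0.035,-0.035,-0.035,-0.035]}'
python3 -m inch '{"grip":[0.4,0.3,0.2,0.1,0,0,0,0,0],"delta_pos":[[0,0,0],[0,0,0],[0,0,0],[0,0,0],[0,0,0],[0,0,0],[0,0,0],[0,0,0],[0,0,0]],"turn":[0,0,0,0,0,0,0,0,0]}' 60
python3 -m inch '{"grip":[0,0,0,0,0,0,0,0,0],"delta_pos":[[0,0,10],[0,0,30],[0,0,70],[0,0,110],[0,0,150],[0,0,150],[0,0,150],[0,0,150],[0,0,150]],"turn":[0,0,0,0,0,0,0,0,0]}' 60
```

```text
time_s: 13.42
position: [0.4841, 0.3329, 0.0372]
ee_rot: [[-0.578, -0.816, 0.001], [-0.816, 0.578, 0.0], [-0.001, -0.001, -1.0]]
force: [-0.2, 0.2, 0.2]
finger_gap: 0.6
gripper_force: 0.0
time_s: 14.17
position: [0.484, 0.3328, 0.0369]
ee_rot: [[-0.578, -0.816, 0.001], [-0.816, 0.578, 0.0], [-0.001, -0.001, -1.0]]
force: [-0.7, 0.3, 6.9]
finger_gap: 0.127
gripper_force: 59.6
time_s: 14.92
position: [0.4831, 0.3324, 0.1849]
ee_rot: [[-0.577, -0.816, -0.002], [-0.816, 0.577, -0.001], [0.002, 0.001, -1.0]]
force: [-0.5, 0.5, -1.7]
finger_gap: 0.131
gripper_force: 58.7
```

```bash
python3 -m inch '{"grip":[0,0,0,0,0,0,0,0,0,0,0,0,0,0,0,0,0,0],"delta_pos":[[5,-30,0],[5,-70,0],[5,-110,0],[5,-150,0],[5,-190,0],[5,-230,0],[5,-270,0],[5,-310,0],[5,-350,0],[5,-390,0],[5,-430,0],[5,-470,0],[5,-505,0],[5,-525,0],[5,-534,0],[5,-534,0],[5,-534,0],[5,-534,0]],"turn":[-0.1,-0.2,-0.3,-0.4,-0.5,-0.6,-0.7,-0.8,-0.9,-1.0,-1.05,-1.1,-1.117,-1.117,-1.117,-1.117,-1.117,-1.117]}'
python3 -m inch '{"grip":[0,0,0,0,0],"delta_pos":[[0,0,-25],[0,0,-50],[0,0,-62],[0,0,-62],[0,0,-62]],"turn":[0,0,0,0,0]}'
python3 - <<'E'
from h import *
s=env.sense(); print(s["joints"])
for c in("wrist","side","top"):
    p=look(c,["plug","plug_wing","pot_mouth"],n=2); X=cloud(p)
    if c=="wrist":
        save(p,"w5.png",(170,60,350,240),3)
        print(rect(X,(.488,-.2015),.05,.06,.075),"\nflange",rect(X,(.488,-.2015),.04,.098,.125))
    if c=="side": save(p,"s5.png",(330,150,450,240),5)
E
```

```text
time_s: 16.42
position: [0.4886, -0.2001, 0.1859]
ee_rot: [[-0.987, 0.16, -0.001], [0.16, 0.987, 0.001], [0.001, 0.001, -1.0]]
force: [0.4, 0.5, -2.3]
finger_gap: 0.129
gripper_force: 58.8
time_s: 16.83
position: [0.4888, -0.2006, 0.1246]
ee_rot: [[-0.987, 0.16, -0.0], [0.16, 0.987, 0.0], [0.0, 0.0, -1.0]]
force: [-0.8, -0.0, -1.5]
finger_gap: 0.131
gripper_force: 58.7
[-5.35304915e-01  1.15128108e-01  1.69715887e+00 -2.20171969e-05
  1.32983437e+00 -1.94528558e+00]
wrist plug 0.75 [ 487. -195.   88.] [264. 215.]
wrist plug_wing 0.84 [ 489. -201.  140.] [257. 258.]
wrist pot_mouth 0.6 [ 492. -203.   67.] [255. 212.]
wrist pot_mouth 0.57 [ 489. -197.   88.] [263. 218.]
(2028, 'c', 475.4, -199.1, 'wh', 58.2, 33.6, 'ang', 81.7, 'z50/5/95', array([68.8, 65.5, 69.9]), 'mean', array([ 469.5, -198.5,   68.6])) 
flange (2078, 'c', 478.9, -198.9, 'wh', 51.0, 32.0, 'ang', 81.3, 'z50/5/95', array([115.6, 114.3, 116.7]), 'mean', array([ 476.2, -198.5,  115.7]))
side plug 0.9 [575. 380.   2.] [142. 237.]
side plug 0.76 [507. 432.   1.] [118. 258.]
side plug_wing 0.71 [577. 375.  58.] [141. 214.]
side plug_wing 0.68 [570. 266.  52.] [192. 212.]
side pot_mouth 0.72 [ 488. -198.   73.] [390. 193.]
side pot_mouth 0.62 [ 487. -201.    0.] [386. 219.]
top plug 0.66 [573. 377.   1.] [174. 184.]
top plug 0.5 [500. 427.  -1.] [153. 210.]
top plug_wing 0.86 [577. 381.  54.] [168. 178.]
top plug_wing 0.81 [570. 269.  56.] [211. 182.]
top pot_mouth 0.97 [ 490. -206.   67.] [396. 220.]
```

View pics/w5.png

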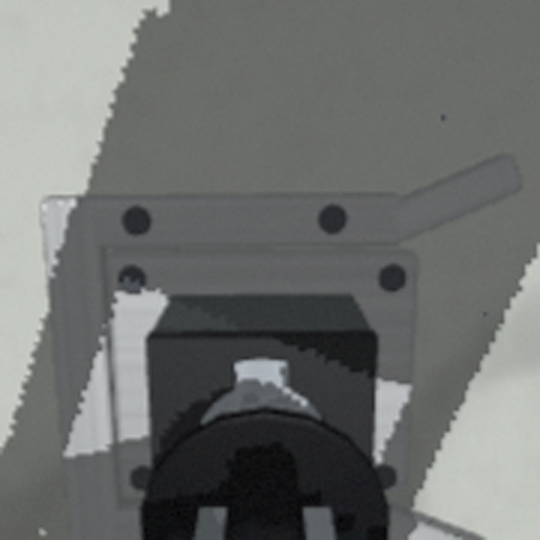

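View pics/s5.png

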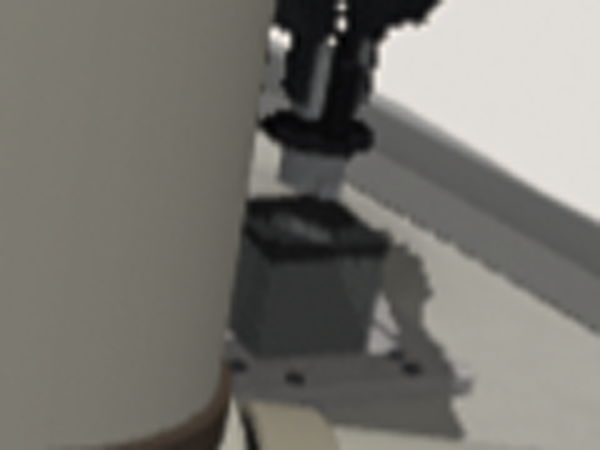

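The crop shows the plug over the mouth, with wing and notch in line at (262,370) and (262,480). The cloud says to shift about (-0.7,-0.7) mm. I'll lower it in stages and watch the force.

```bash
python3 -m inch '{"grip":[0,0,0,0,0,0,0,0],"delta_pos":[[-0.7,-0.7,0],[-0.7,-0.7,-6],[-0.7,-0.7,-12],[-0.7,-0.7,-17],[-0.7,-0.7,-22],[-0.7,-0.7,-26],[-0.7,-0.7,-29],[-0.7,-0.7,-29]],"turn":[0,0,0,0,0,0,0,0]}'
```

```text
time_s: 18.1
position: [0.4877, -0.2019, 0.0945]
ee_rot: [[-0.987, 0.161, -0.001], [0.161, 0.987, 0.0], [0.001, 0.0, -1.0]]
force: [-0.1, 0.8, -2.3]
finger_gap: 0.125
gripper_force: 58.7
```

It went in freely, 12 mm below the top face. Now I'll press against the spring.

```bash
python3 -m inch '{"grip":[0,0,0,0,0,0,0],"delta_pos":[[0,0,-3],[0,0,-6],[0,0,-8],[0,0,-10],[0,0,-10],[0,0,-10],[0,0,-10]],"turn":[0,0,0,0,0,0,0]}' 90
```

```text
time_s: 18.68
position: [0.4882, -0.2022, 0.0857]
ee_rot: [[-0.987, 0.161, 0.001], [0.161, 0.987, -0.001], [-0.001, -0.0, -1.0]]
force: [-1.1, 0.3, 6.2]
finger_gap: 0.121
gripper_force: 91.5
```

```bash
python3 -m inch '{"grip":[0,0,0,0,0,0,0,0,0,0,0,0,0,0,0,0,0,0,0,0],"delta_pos":[[0,0,0],[0,0,0],[0,0,0],[0,0,0],[0,0,0],[0,0,0],[0,0,0],[0,0,0],[0,0,0],[0,0,0],[0,0,0],[0,0,0],[0,0,0],[0,0,0],[0,0,0],[0,0,0],[0,0,0],[0,0,0],[0,0,0],[0,0,0]],"turn":[-0.1,-0.2,-0.3,-0.4,-0.5,-0.6,-0.7,-0.8,-0.9,-1.0,-1.1,-1.2,-1.3,-1.4,-1.48,-1.55,-1.6,-1.62,-1.62,-1.62]}'
python3 - <<'E'
from h import *
s=env.sense(); print(s["force"],s["moment"],s["joints"])
p=look("wrist",["plug_wing","pot"]); X=cloud(p); save(p,"w6.png",(150,60,370,260),3)
print(rect(X,(.488,-.2015),.05,.06,.071)); print("flange",rect(X,(.488,-.2015),.04,.0725,.085))
E
```

```text
time_s: 20.35
position: [0.4883, -0.202, 0.0857]
ee_rot: [[0.209, 0.978, 0.001], [0.978, -0.209, -0.0], [-0.0, 0.001, -1.0]]
force: [-0.9, 2.3, 6.7]
finger_gap: 0.124
gripper_force: 91.7
[-0.91947191  2.28523384  6.70490035] [0.41387111 0.11284721 0.09677542] [-5.38311975e-01  1.49259319e-01  1.74301706e+00  2.31283445e-04
  1.24857508e+00 -3.27329042e-01]
wrist plug_wing 0.72 [ 488. -202.  101.] [258. 258.]
wrist pot 0.83 [ 490. -202.    0.] [260. 196.]
(2473, 'c', 488.1, -199.3, 'wh', 56.5, 58.0, 'ang', 80.6, 'z50/5/95', array([68.9, 63.8, 69.9]), 'mean', array([ 491.9, -183.1,   68.4]))
flange (2106, 'c', 489.7, -192.2, 'wh', 33.1, 50.7, 'ang', 78.4, 'z50/5/95', array([76.7, 75.4, 77.7]), 'mean', array([ 490.5, -189.4,   76.7]))
```

View pics/w6.png

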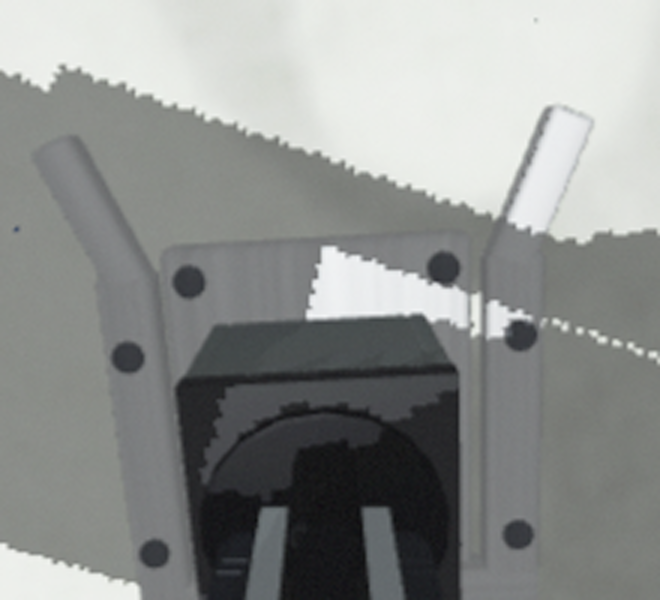

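The plug is down and turned. Its moment of 0.097 N m matches a quarter turn, and the flange is just above the top. One gentle nudge toward the end stop will show whether the pot is still seated.

```bash
python3 -m inch '{"grip":[0,0,0],"delta_pos":[[-0.1,-0.5,0],[-0.2,-1,0],[-0.2,-1,0]],"turn":[0,0,0]}'
python3 -m inch '{"grip":[0,0,0],"delta_pos":[[-0.1,-0.5,0],[-0.2,-1,0],[-0.2,-1,0]],"turn":[0,0,0]}'
```

```text
time_s: 20.75
position: [0.4882, -0.2027, 0.0857]
ee_rot: [[0.209, 0.978, 0.001], [0.978, -0.209, 0.001], [0.001, 0.001, -1.0]]
force: [0.5, 5.4, 6.4]
finger_gap: 0.119
gripper_force: 91.7
time_s: 21.0
position: [0.4881, -0.2034, 0.0857]
ee_rot: [[0.209, 0.978, 0.001], [0.978, -0.209, 0.001], [0.001, 0.001, -1.0]]
force: [1.7, 7.3, 6.4]
finger_gap: 0.125
gripper_force: 91.7
```

```bash
python3 -m inch '{"grip":[0,0,0],"delta_pos":[[-0.1,-0.7,0],[-0.2,-1.4,0],[-0.2,-1.4,0]],"turn":[0,0,0]}'
python3 - <<'E'
from h import *
s=env.sense(); print(s["force"],s["moment"])
p=look("wrist",["pot"]); X=cloud(p); print(rect(X,(.488,-.2015),.05,.06,.071)); save(p,"w7.png",(150,60,370,260),3)
E
```

```text
time_s: 21.25
position: [0.488, -0.2041, 0.0858]
ee_rot: [[0.209, 0.978, 0.001], [0.978, -0.209, 0.002], [0.003, 0.001, -1.0]]
force: [3.2, 14.8, 10.1]
finger_gap: 0.125
gripper_force: 92.2
[ 3.15995177 14.83369434 10.13011294] [ 2.7821844  -0.38781529  0.09506559]
wrist pot 0.77 [ 491. -199.    4.] [260. 193.]
(2678, 'c', 487.8, -200.4, 'wh', 57.9, 58.1, 'ang', 80.7, 'z50/5/95', array([69.2, 64. , 70.3]), 'mean', array([ 491.6, -183.9,   68.8]))
```

View pics/w7.png

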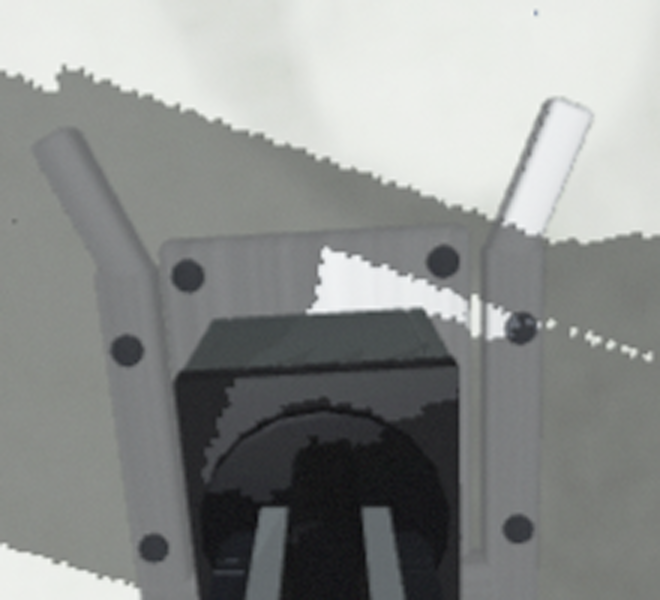

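The pot hasn't moved relative to the rails: the screw rows are still 71 px apart, and the force rose to 15 N against the stop. It was seated all along. I'll ease back most of the way and hand in.

```bash
python3 -m inch '{"grip":[0,0,0,0],"delta_pos":[[0.2,1,0],[0.3,2,0],[0.3,2.2,0],[0.3,2.2,0]],"turn":[0,0,0,0]}'
python3 - <<'E'
from bench import env
s=env.sense(); print(s["force"],s["moment"],s["position"],s["gripper_force"])
if s["force"][2]>4 and s["moment"][2]>.07: print(env.job_done())
E
```

```text
time_s: 21.68
position: [0.4881, -0.2032, 0.0857]
ee_rot: [[0.209, 0.978, 0.001], [0.978, -0.209, -0.0], [-0.0, 0.001, -1.0]]
force: [0.8, 1.7, 4.2]
finger_gap: 0.124
gripper_force: 91.6
[0.8118674  1.67601479 4.23847043] [ 0.35926484 -0.18641472  0.06317461] [ 0.48811122 -0.20322225  0.08572517] 91.58111929893494
```

The vertical force and moment dropped a little. I'll press 1 mm deeper and re-read before handing in.

```bash
python3 -m inch '{"grip":[0,0,0,0],"delta_pos":[[0,0,-0.5],[0,0,-1],[0,0,-1],[0,0,-1]],"turn":[-0.02,-0.02,-0.02,-0.02]}'
python3 - <<'E'
from h import *
s=env.sense(); print(s["force"],s["moment"],s["position"])
p=look("wrist",["pot"]); X=cloud(p); print(rect(X,(.488,-.2015),.05,.06,.071)); print("flange",rect(X,(.488,-.2015),.04,.0725,.085)); s=env.sense(); print(s["force"],s["moment"])
E
```

```text
time_s: 22.02
position: [0.4881, -0.2032, 0.0848]
ee_rot: [[0.229, 0.973, 0.001], [0.973, -0.229, -0.0], [0.0, 0.001, -1.0]]
force: [-0.0, 1.8, 7.1]
finger_gap: 0.126
gripper_force: 91.9
[-0.04916998  1.76951053  7.12421694] [0.38249214 0.02280501 0.11658518] [ 0.48806262 -0.20321272  0.08478322]
wrist pot 0.7 [ 491. -201.    4.] [261. 195.]
(2649, 'c', 488.1, -200.2, 'wh', 58.0, 58.2, 'ang', 81.1, 'z50/5/95', array([68.9, 64.1, 70. ]), 'mean', array([ 492.1, -183.9,   68.5]))
flange (2101, 'c', 489.9, -193.3, 'wh', 33.1, 50.9, 'ang', 76.2, 'z50/5/95', array([75.8, 74.5, 76.9]), 'mean', array([ 490.5, -190.7,   75.9]))
[0.4672746  2.57438201 6.6826068 ] [0.44498388 0.00845367 0.09712943]
```

The plug is deep, the moment is about 0.1 N m and the pot is seated, so I'll hand in.

```bash
python3 -c "
from bench import env
print(env.job_done())"
```

```text
the job is handed in; nothing more can be done
None
```

The job is handed in at about 22 s (limit 64 s): the pot is in the dock against the end stop, and the black plug is pressed down, turned a quarter turn clockwise and still gripped; no verdict was returned.

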